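Scrape the soap board clear and build the staggered drain stack

ROBOT

A 6-joint arm with a two-finger parallel gripper is mounted at the origin on the work surface. World frame = base frame: x ahead of the robot, y to its left, z up, the work surface at z = 0. Lengths are in m, angles in rad, forces in N, time in s.
With the tool pointing down it reaches from about 0.35 to 0.925 m from the base axis. Payload 6.4 kg.
Tool frame: the origin (TCP) lies midway between the tips of the shut fingers; the grasp point (between the pads) lies arm.grip_depth behind it (arm.grip_depth is the distance from the TCP to the grasp point, in m); z points along the fingers, y is the line along which they close (so a half turn about z gives the same grasp; the last joint's range is limited). The gripper opens to 94 mm and grips with 3 to 60 N. Pads are 16 mm wide; open, the fingers measure 119 mm over their backs; the gripper's body (75 mm by 177 mm) begins 78 mm behind the grasp point.
Start: joints at [-1.399, 0.245, 1.558, -0, 1.339, -0.174], TCP at [0.22, -0.612, 0.205] pointing down, gripper open.
Joint ranges: [-3.13, 3.13], [-1.02, 2.26], [0.13, 2.54], [-0.95, 4.09], [0.21, 2.88], [-2.74, 2.74]. Speed limits (rad/s): [2.57, 2.57, 3.14, 3.14, 3.14, 3.14].

INTERFACE

Orientations are given as a unit quaternion [x, y, z, w].
In Python, from station import get_obs, camera, camera_model, close_job, arm gives the robot as it stands.
- The arm moves only by the tool arm_command, never from a script. Its argument "plan" is a list of rows, each a list of 3 entries, a list of its own where there are three numbers: the turn, a rotation vector about the world's x, y, z in degrees, then the shift along the world's x, y, z in mm, then the closure, from 0 (fully open) to 1 (shut). A call has 1 to 8 rows; each row is the pose to reach, as a shift and turn from the pose commanded when the call began; what a row does not reach only later rows make up. A row lasts 1/10 s, in which the tool goes at most 50 mm and 8.59 degrees, less where a joint would pass 70% of its speed; a pose out of reach is approached as far as the arm can. A call with a gripper value outside its range is refused whole. The fingers move at their own pace and stop on an object; "newtons" is the grip in N (left out, the last holds). Time passes only in rows, so rows that repeat a pose let the fingers close. It gives the time, the measured TCP pose, the force, the opening and the grip force at its end, in the units of the state.
- get_obs(): the state, without advancing time (a new reading comes with each control period).
- camera(name): name is "scene" or "side" or "wrist"; returns the picture (420x560x3 uint8, red, green, blue); there is no depth.
- camera_model(name): a dict with "fx", "fy", "cx", "cy" (pixels), "dist_coeffs" ([k1, k2, p1, p2, k3] as OpenCV has them; the pictures are not rectified), "R" (3x3) and "t" (3): a world point X has camera coordinates R X + t. Camera axes: x right, y down, z forward; pixel columns grow to the right and rows downward; lengths in m; the calibration is good to about 2 mm. A picture is of the moment at which its call begins: read the wrist's pose just before it. camera_model takes no time and is no camera call; for the wrist camera it gives the pose at the moment of the call.
- close_job(): hands the job in; it is judged then, once.
The state is a dict: "time": time; "q": joint angles; "joint_vel": joint speeds; "effort": joint torques, N m; "ee_pos": TCP position; "ee_rot": TCP orientation; "contact_force": force on the tool from outside, world axes, zero at the start; "wrist_torque": the same for the moment, N m; "opening": finger opening in m; "gripper_force": force on a finger pad.
Only numpy, scipy, OpenCV 4.12 (cv2) and the standard library are available. Lean on these libraries where they do the work, as an engineer would, in place of code of your own. Each camera call takes 0.05 s, during which the arm holds its last target. There are 200 camera calls.

TASK

Pick up the scraper block and with it push all the dried soap pieces off the deck of the bamboo soap board into its trough, keeping the fingers off the soap, then put the scraper back on the ledge beside the board. Then stack all the grey drain trays in one pile on the cleared deck, upright with their long sides in line, each shifted lengthwise by about a quarter of its length (3 cm) from the one below and alternately one way and the other, so that every tray rests on the lips below it and every second tray sits straight above its like. Leave the stopper, the container and the brush where they are.

Things in the scene. Friction and masses are not known exactly. Their poses are not given: they have to be found in the camera images.
- soap_board: Bamboo soap board fixed on the ledge. Origin under the middle of its deck, on the ledge; z up, y runs along the board towards its catch trough, x across it. The flat deck is 182 mm across (x -91..91) and 240 mm long (y -120..120), its surface 30 mm above the ledge. A 6 mm thick rim rising 8 mm above the deck runs round both long sides and the -y end; the +y end of the deck is open and drops into the trough.
- trough (a point): Middle of the trough's floor (soap_board x 0, y 165 mm, z 4 mm). The trough is 182 mm across and 90 mm wide (soap_board y 120..210 mm), floor 26 mm below the deck, outer walls 38 mm above the ledge. Axes as soap_board.
- scraper: Wooden scraper block standing on the ledge: base 110 mm long (x) x 40 mm (y), 20 mm high with a 36 mm wide rubber foot, and on top of it an upright grip rib 70 mm long (x) x 16 mm thick (y) reaching 62 mm above the ledge. About 0.18 kg. Origin at the middle of the underside.
- tray1: Grey plastic drain tray (four or five identical ones are present), 120 mm long (x) x 56 mm wide (y) x 34 mm high, open on top; lips 6 mm broad run along both long sides at the full height, end walls only 22 mm high; floor 4 mm. Origin at the middle of the underside, z up. About 0.12 kg. To be gripped across the 56 mm width.
- tray2: Grey plastic drain tray (four or five identical ones are present), 120 mm long (x) x 56 mm wide (y) x 34 mm high, open on top; lips 6 mm broad run along both long sides at the full height, end walls only 22 mm high; floor 4 mm. Origin at the middle of the underside, z up. About 0.12 kg. To be gripped across the 56 mm width.
- tray3: Grey plastic drain tray (four or five identical ones are present), 120 mm long (x) x 56 mm wide (y) x 34 mm high, open on top; lips 6 mm broad run along both long sides at the full height, end walls only 22 mm high; floor 4 mm. Origin at the middle of the underside, z up. About 0.12 kg. To be gripped across the 56 mm width.
- tray4: Grey plastic drain tray (four or five identical ones are present), 120 mm long (x) x 56 mm wide (y) x 34 mm high, open on top; lips 6 mm broad run along both long sides at the full height, end walls only 22 mm high; floor 4 mm. Origin at the middle of the underside, z up. About 0.12 kg. To be gripped across the 56 mm width.
- tray5: Grey plastic drain tray (four or five identical ones are present), 120 mm long (x) x 56 mm wide (y) x 34 mm high, open on top; lips 6 mm broad run along both long sides at the full height, end walls only 22 mm high; floor 4 mm. Origin at the middle of the underside, z up. About 0.12 kg. To be gripped across the 56 mm width.
- chip1: Dried piece of soap (three to six are present), 30 x 22 x 13 mm, about 12 g, lying loose on the deck. Origin at its middle.
- chip2: Dried piece of soap (three to six are present), 30 x 22 x 13 mm, about 12 g, lying loose on the deck. Origin at its middle.
- chip3: Dried piece of soap (three to six are present), 30 x 22 x 13 mm, about 12 g, lying loose on the deck. Origin at its middle.
- chip4: Dried piece of soap (three to six are present), 30 x 22 x 13 mm, about 12 g, lying loose on the deck. Origin at its middle.
- chip5: Dried piece of soap (three to six are present), 30 x 22 x 13 mm, about 12 g, lying loose on the deck. Origin at its middle.
- chip6: Dried piece of soap (three to six are present), 30 x 22 x 13 mm, about 12 g, lying loose on the deck. Origin at its middle.
- stopper: Red silicone sink stopper, 64 mm across, 34 mm high. Bystander. Origin at the middle of its underside.
- container: Closed lavender plastic container, 116 x 86 x 72 mm. Bystander. Origin at the middle of its underside.
- brush: Wooden clothes brush, 160 mm long (y), 45 mm wide, 38 mm high. Bystander. Origin at the middle of its underside.
There are look-alikes about, which are no part of the job. What is shaped like the scraper but red or yellow is not meant.

How it is judged:
By the outcome, as a careful person would: the job done as asked, in the order asked, and still so for the second after the job is handed in, with the robot touching nothing.
Of tray1, tray2, tray3, tray4, tray5 only 4 to 5 are there at a start; the rules pass over those that are not, and their reading is None.
Of chip1, chip2, chip3, chip4, chip5, chip6 only 3 to 6 are there at a start; the rules pass over those that are not, and their reading is None.
At some moment in a run one of scraper, chip1, chip2, chip3, chip4, chip5, chip6 may be knocked a few centimetres aside while the robot is not near it.
Once in a run the grip may slacken for a moment while it holds something.
It also fails if it takes over 200 s, if anything falls off the work surface, if the arm or the gripper's body presses on something with over 40 N, if the wrist force passes 120 N, or if a joint passes its speed limit or range.

## Working session

There is one attempt and no reset: what is moved stays moved. The work goes in short steps, Python scripts to look and compute and a tool call to move; the robot and the scene stay as the last step left them, time stands still between calls to the robot, and variables do not carry over. Pictures are saved under pics/ and viewed, at most 14 in all, crops included, and the job is handed in when it is done.

Besides the shell and the picture viewer there is one more tool, called after "Emit:" by a JSON object that holds its "op" and its "data". arm_command: Moves the arm, as the interface text tells. Its arguments: {"type":"object","properties":{"plan":{"type":"array","items":{"type":"array"}},"newtons":{"type":"number"}},"required":["plan"]}

```bash
ls; mkdir -p pics; cat > h.py <<'E'
import numpy as np, cv2
from station import get_obs, camera, camera_model, close_job, arm
def ray(m,u,v):
    K=np.array([[m['fx'],0,m['cx']],[0,m['fy'],m['cy']],[0,0,1.]])
    p=cv2.undistortPoints(np.array([[[u,v]]],float),K,np.array(m['dist_coeffs'],float))[0,0]
    R=np.array(m['R']);t=np.array(m['t'])
    return -R.T@t, R.T@np.array([p[0],p[1],1.])
def onz(m,u,v,z):
    c,d=ray(m,u,v); return c+d*(z-c[2])/d[2]
def proj(m,X):
    K=np.array([[m['fx'],0,m['cx']],[0,m['fy'],m['cy']],[0,0,1.]])
    r,_=cv2.Rodrigues(np.array(m['R'],float))
    return cv2.projectPoints(np.array(X,float).reshape(-1,1,3),r,np.array(m['t'],float),K,np.array(m['dist_coeffs'],float))[0][:,0]
def snap(n,f=None):
    m=camera_model(n); im=camera(n)[:,:,::-1].copy()
    if f: cv2.imwrite('pics/'+f,im)
    return m,im
E
python3 - <<'E'
from h import *
import os
a=[]
for n in ('scene','side'):
    m,im=snap(n,n+'0.png'); a.append(im); print(n,-np.array(m['R']).T@np.array(m['t']))
    print([ [round(x,3) for x in onz(m,u,v,0)[:2]] for u,v in((0,0),(559,0),(0,419),(559,419),(280,210))])
print(get_obs(), arm.grip_depth, [x for x in dir(arm) if x[0]!='_'])
E
```

```text
pics
scene [1.37663632 0.39398777 1.18551492]
[[np.float64(-0.153), np.float64(-1.578)], [np.float64(-1.093), np.float64(0.858)], [np.float64(1.328), np.float64(-0.31)], [np.float64(0.866), np.float64(0.896)], [np.float64(0.53), np.float64(0.078)]]
side [0.15731745 0.68033166 0.96432413]
[[np.float64(2.407), np.float64(-0.356)], [np.float64(0.1), np.float64(-1.854)], [np.float64(0.754), np.float64(0.818)], [np.float64(-0.244), np.float64(0.181)], [np.float64(0.556), np.float64(0.019)]]
{'time': 0.1, 'q': array([-1.39906551e+00,  2.45744403e-01,  1.55885319e+00, -3.06434662e-05,
        1.33871991e+00, -1.74113857e-01]), 'joint_vel': array([-0.00074766, -0.00087674, -0.00342919, -0.0003689 , -0.00010407,
        0.00268105]), 'effort': array([-3.07822638e-04, -4.16918743e+01, -3.15524876e+01,  6.86623785e-02,
        3.09891358e-02, -5.84049894e-05]), 'ee_pos': array([ 0.22024102, -0.61098351,  0.20447638]), 'ee_rot': array([ 9.85085176e-01,  1.72065254e-01, -1.38803235e-05, -8.62439101e-04]), 'contact_force': array([-0.054561  , -0.4449516 ,  0.50127966]), 'wrist_torque': array([ 0.02303588, -0.02895677, -0.04674596]), 'gripper_force': 0.0, 'opening': 0.09408090347689026} 0.0188 ['MotionError', 'grip_depth']
```

View pics/scene0.png

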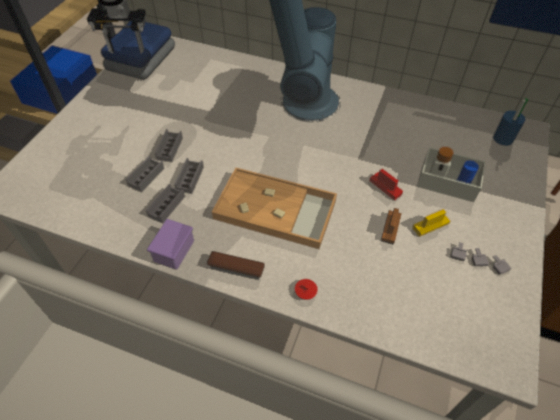

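View pics/side0.png

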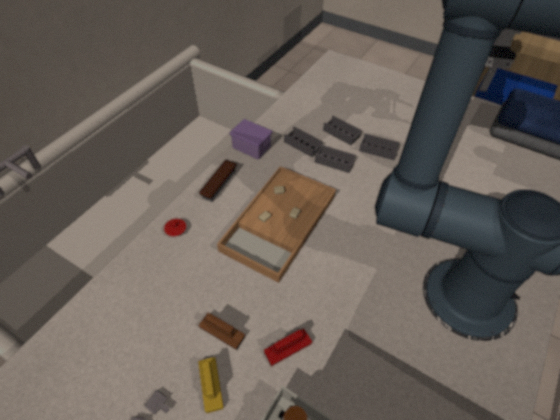

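The scene view shows four grey trays at (168,145), (145,174), (190,176) and (166,204). The board is at (275,207) with its trough on the right, and there are three chips at (269,192), (244,207) and (279,213). Candidates for the scraper are red (386,184), brown wood (391,225) and yellow (432,222). The dark brush at (236,264) is another brown thing. I choose the brown one at (391,225) and check it in a close crop.

```bash
python3 - <<'E'
from h import *
for n in('scene','side'):
    m=camera_model(n); im=cv2.imread(f'pics/{n}0.png'); hsv=cv2.cvtColor(im,cv2.COLOR_BGR2HSV)
    if n=='scene':
        cv2.imwrite('pics/crop1.png',cv2.resize(im[125:285,120:320],None,fx=4,fy=4,interpolation=cv2.INTER_CUBIC)[:600])
        cv2.imwrite('pics/crop2.png',cv2.resize(im[160:260,280:480],None,fx=4,fy=4,interpolation=cv2.INTER_CUBIC))
    for p in ([(391,228),(225,200),(168,150),(244,207),(313,215)] if n=='scene' else [(222,330),(265,215),(380,147),(265,216),(258,250)]): print(n,p,hsv[p[1],p[0]])
    # first guess positions
    g=dict(scene=[(391,225,.03),(168,145,.034),(145,174,.034),(190,176,.034),(166,204,.034),(269,192,.035),(244,207,.035),(279,213,.035),(228,171,.038),(336,202,.038),(323,243,.038),(214,209,.038)],
     side=[(222,330,.03),(380,147,.034),(343,130,.034),(335,159,.034),(303,142,.034),(280,190,.035),(295,213,.035),(265,216,.035),(282,170,.038),(337,187,.038),(279,278,.038),(219,243,.038)])[n]
    for u,v,z in g: print(n,u,v,onz(m,u,v,z).round(3))
E
```

```text
scene (391, 228) [ 13 119  73]
scene (225, 200) [ 16 135 161]
scene (168, 150) [13 36 49]
scene (244, 207) [ 22  87 165]
scene (313, 215) [ 25  37 179]
scene 391 225 [0.486 0.415 0.03 ]
scene 168 145 [ 0.431 -0.367  0.034]
scene 145 174 [ 0.574 -0.372  0.034]
scene 190 176 [ 0.53  -0.233  0.034]
scene 166 204 [ 0.658 -0.248  0.034]
scene 269 192 [0.501 0.03  0.035]
scene 244 207 [ 0.584 -0.019  0.035]
scene 279 213 [0.567 0.089 0.035]
scene 228 171 [ 0.469 -0.126  0.038]
scene 336 202 [0.467 0.238 0.038]
scene 323 243 [0.625 0.247 0.038]
scene 214 209 [ 0.626 -0.1    0.038]
side (222, 330) [ 13 174  76]
side (265, 215) [ 19  79 145]
side (380, 147) [10 37 62]
side (265, 216) [ 19  73 150]
side (258, 250) [ 21  31 142]
side 222 330 [0.466 0.42  0.03 ]
side 380 147 [ 0.406 -0.359  0.034]
side 343 130 [ 0.546 -0.369  0.034]
side 335 159 [ 0.504 -0.23   0.034]
side 303 142 [ 0.631 -0.244  0.034]
side 280 190 [ 0.582 -0.022  0.035]
side 295 213 [0.499 0.029 0.035]
side 265 216 [0.566 0.085 0.035]
side 282 170 [ 0.619 -0.093  0.038]
side 337 187 [ 0.443 -0.122  0.038]
side 279 278 [0.425 0.234 0.038]
side 219 243 [0.618 0.231 0.038]
```

View pics/crop1.png

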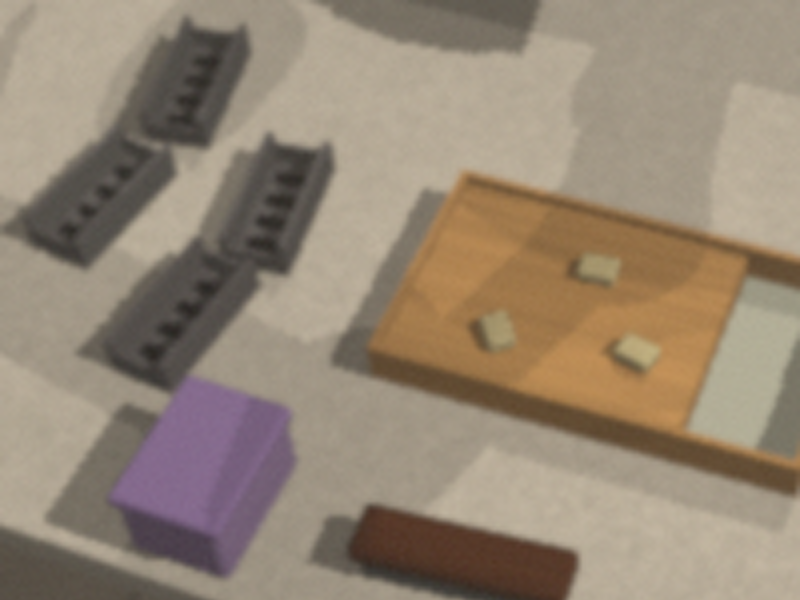

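View pics/crop2.png

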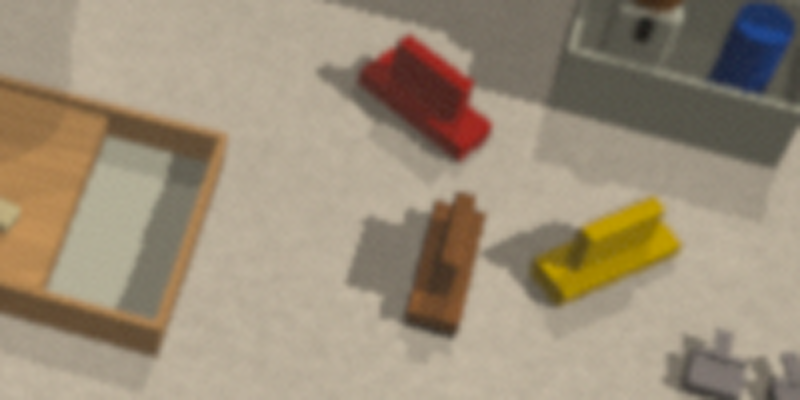

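Crop 2 shows the brown wooden block with an upright rib at (448,262), which matches the scraper; the red and yellow ones are look-alikes. Crop 1 shows four upright trays and three chips. Next I compute the poses.

```bash
python3 - <<'E'
from h import *
m=camera_model('scene')
C1=lambda x,y:(x/4+120,y/4+125); C2=lambda x,y:(x/4+280,y/4+160)
P=[onz(m,*p,.038)[:2] for p in (C1(465,172),C1(370,352),C2(226,136),C2(160,322))]
print('board corners',np.round(P,3))
loc=np.array([[-97,-126],[97,-126],[-97,216],[97,216]])/1e3
A,B=np.array(P),loc
Ac,Bc=A-A.mean(0),B-B.mean(0)
th=np.arctan2((Bc[:,0]*Ac[:,1]-Bc[:,1]*Ac[:,0]).sum(),(Bc*Ac).sum())
R=np.array([[np.cos(th),-np.sin(th)],[np.sin(th),np.cos(th)]]); o=A.mean(0)-R@B.mean(0)
print('board',o.round(4),np.degrees(th),'res',(A-(B@R.T+o)).round(3).tolist())
for n,z in (('scene',.034),('side',.034)):
    mm=camera_model(n); im=cv2.imread(f'pics/{n}0.png'); hsv=cv2.cvtColor(im,cv2.COLOR_BGR2HSV)
    # scraper
    k=((hsv[...,0]>5)&(hsv[...,0]<18)&(hsv[...,1]>95)&(hsv[...,2]<190)).astype(np.uint8)
    dk=((hsv[...,2]<75)&(hsv[...,1]<70)).astype(np.uint8)
    for nm,mask,z0,lo,hi in (('scr',k,.02,60,3000),('tray',dk,.02,150,1500)):
        N,L,S,c=cv2.connectedComponentsWithStats(mask)
        for i in range(1,N):
            if lo<S[i,4]<hi:
                ys,xs=np.nonzero(L==i); X=np.array([onz(mm,x,y,z0)[:2] for x,y in zip(xs,ys)])
                if X[:,1].min()<-.6 or abs(X).max()>.9: continue
                (cx,cy),(w,h),a=cv2.minAreaRect((X*1000).astype(np.float32))
                if h>w: w,h,a=h,w,a+90
                print(n,nm,c[i].round(0),S[i,4],'ctr',round(cx),round(cy),'LxW',round(w),round(h),'ang',round(a,1))
for p in ((.501,.030),(.583,-.02),(.567,.087)): print('chip board',(R.T@(np.array(p)-o)).round(3))
a=onz(m,*C2(463,194),.062);b=onz(m,*C2(441,258),.062); print('rib',a.round(3),b.round(3))
E
```

```text
board corners [[ 0.448 -0.106]
 [ 0.641 -0.098]
 [ 0.436  0.231]
 [ 0.62   0.236]]
board [0.5381 0.0207] 2.6586652800299055 res [[0.001, 0.004], [0.0, 0.003], [0.004, -0.001], [-0.005, -0.005]]
scene scr [445. 154.] 198 ctr 121 520 LxW 77 47 ang 173.8
scene scr [391. 226.] 416 ctr 475 416 LxW 130 39 ang 1.1
scene scr [551. 282.] 1644 ctr 468 862 LxW 377 43 ang 0.6
scene scr [236. 264.] 729 ctr 769 33 LxW 157 44 ang 95.8
scene tray [168. 148.] 183 ctr 428 -378 LxW 125 47 ang 18.5
scene tray [190. 177.] 183 ctr 523 -241 LxW 128 31 ang 16.0
scene tray [164. 206.] 207 ctr 652 -267 LxW 127 51 ang 3.2
side scr [217. 179.] 510 ctr 776 29 LxW 162 46 ang 96.5
side scr [222. 330.] 757 ctr 471 417 LxW 109 41 ang 1.8
side scr [295. 413.] 276 ctr 234 479 LxW 50 27 ang 32.6
side tray [342. 130.] 541 ctr 556 -383 LxW 128 80 ang 171.7
side tray [319. 150.] 1200 ctr 576 -250 LxW 257 94 ang 176.4
side tray [266. 145.] 181 ctr 736 -179 LxW 125 36 ang 89.1
side tray [379. 147.] 599 ctr 413 -376 LxW 117 85 ang 11.1
side tray [448. 394.] 915 ctr -13 270 LxW 241 26 ang 0.2
side tray [310. 410.] 257 ctr 209 461 LxW 84 21 ang 0.1
chip board [-0.037  0.011]
chip board [ 0.043 -0.043]
chip board [0.032 0.065]
rib [0.446 0.415 0.062] [0.509 0.412 0.062]
```

Emit:
{"op": "arm_command", "data": {"plan": [[[0,0,-19.8],[280,260,0],0],[[0,0,-19.8],[280,260,0],0],[[0,0,-19.8],[280,260,0],0],[[0,0,-19.8],[280,260,0],0],[[0,0,-19.8],[280,260,0],0],[[0,0,-19.8],[280,260,0],0],[[0,0,-19.8],[280,260,0],0],[[0,0,-19.8],[280,260,0],0]], "newtons": 30}}

```text
time: 0.9
ee_pos: [0.502, -0.3488, 0.205]
ee_rot: [1.0, 0.001, -0.0, -0.0]
contact_force: [-0.1, 0.2, -0.0]
opening: 0.0942
gripper_force: 0.0
```

Emit:
{"op": "arm_command", "data": {"plan": [[[0,0,0],[0,390,0],0],[[0,0,0],[0,390,0],0],[[0,0,0],[0,390,0],0],[[0,0,0],[0,390,0],0],[[0,0,0],[0,390,0],0],[[0,0,0],[0,390,0],0],[[0,0,0],[0,390,0],0],[[0,0,0],[0,390,0],0]]}}

```text
time: 1.7
ee_pos: [0.4995, 0.041, 0.2052]
ee_rot: [1.0, 0.001, -0.0, -0.0]
contact_force: [-0.3, -0.5, -0.3]
opening: 0.094
gripper_force: 0.0
```

Emit:
{"op": "arm_command", "data": {"plan": [[[0,0,0],[-27,370,0],0],[[0,0,0],[-27,370,0],0],[[0,0,0],[-27,370,0],0],[[0,0,0],[-27,370,0],0],[[0,0,0],[-27,370,0],0],[[0,0,0],[-27,370,0],0],[[0,0,0],[-27,370,0],0],[[0,0,0],[-27,370,0],0]]}}

```text
time: 2.5
ee_pos: [0.4719, 0.4119, 0.2048]
ee_rot: [1.0, 0.002, -0.0, -0.0]
contact_force: [0.2, -0.8, -0.3]
opening: 0.0938
gripper_force: 0.0
```

```bash
python3 - <<'E'
from h import *
m,im=snap('wrist','w1.png'); o=get_obs(); print(o['ee_pos'],o['ee_rot'],o['contact_force'],o['q'].round(2))
print(m['fx'],(-np.array(m['R']).T@np.array(m['t'])).round(3))
hsv=cv2.cvtColor(im,cv2.COLOR_BGR2HSV); k=((hsv[...,0]>5)&(hsv[...,0]<18)&(hsv[...,1]>95)).astype(np.uint8)
N,L,S,c=cv2.connectedComponentsWithStats(k)
for i in range(1,N):
    if S[i,4]>500:
        ys,xs=np.nonzero(L==i); X=np.array([onz(m,x,y,.02)[:2] for x,y in zip(xs,ys)])
        print(S[i],cv2.minAreaRect((X*1000).astype(np.float32)))
E
```

```text
[0.47169898 0.41306272 0.20475921] [ 9.99996848e-01  2.38706528e-03 -4.58243053e-04 -6.28785514e-04] [-1.43595791  1.15323351  0.13667807] [0.54 0.19 1.62 0.   1.33 2.1 ]
338.68161059583423 [0.557 0.412 0.385]
[  433    38   127   190 12075] ((529.1993408203125, 164.26022338867188), (203.15057373046875, 157.5035400390625), 2.478436231613159)
[ 257  133   38   98 3377] ((476.4857482910156, 418.0391845703125), (109.10466003417969, 38.76493835449219), 1.5176258087158203)
```

View pics/w1.png

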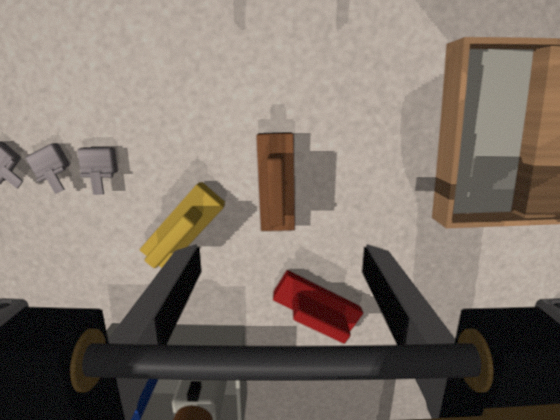

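The wrist view shows the scraper at (276,181), with the yellow look-alike close by at (182,225). I half-close the fingers for clearance before going down.

Emit:
{"op": "arm_command", "data": {"plan": [[[0,0,1.5],[4.5,5,0],0.5],[[0,0,1.5],[4.5,5,-50],0.5],[[0,0,1.5],[4.5,5,-100],0.5],[[0,0,1.5],[4.5,5,-140],0.5],[[0,0,1.5],[4.5,5,-160],0.5],[[0,0,1.5],[4.5,5,-175],0.5],[[0,0,1.5],[4.5,5,-175],0.5],[[0,0,1.5],[4.5,5,-175],0.5]]}}

```text
time: 3.35
ee_pos: [0.4789, 0.4134, 0.0316]
ee_rot: [1.0, 0.013, 0.001, -0.0]
contact_force: [-0.5, 0.8, 0.6]
opening: 0.0472
gripper_force: 0.0
```

Emit:
{"op": "arm_command", "data": {"plan": [[[0,0,0],[0,0,0],1],[[0,0,0],[0,0,0],1],[[0,0,0],[0,0,0],1],[[0,0,0],[0,0,0],1],[[0,0,0],[0,0,0],1],[[0,0,0],[0,0,0],1],[[0,0,0],[0,0,0],1],[[0,0,0],[0,0,0],1]], "newtons": 40}}

```text
time: 4.15
ee_pos: [0.4781, 0.4139, 0.031]
ee_rot: [1.0, 0.013, 0.0, -0.0]
contact_force: [-1.5, 1.7, 4.4]
opening: 0.0161
gripper_force: 40.0
```

Emit:
{"op": "arm_command", "data": {"plan": [[[0,0,0],[0,0,15],1],[[0,0,0],[0,0,40],1],[[0,0,0],[0,0,80],1],[[0,0,0],[0,0,110],1],[[0,0,0],[30,-50,120],1],[[0,0,0],[60,-100,120],1],[[0,0,0],[60,-150,120],1],[[0,0,0],[60,-200,120],1]]}}

```text
time: 4.95
ee_pos: [0.5376, 0.2266, 0.1507]
ee_rot: [1.0, 0.013, -0.0, 0.0]
contact_force: [0.4, -0.5, -1.5]
opening: 0.0159
gripper_force: 40.0
```

Emit:
{"op": "arm_command", "data": {"plan": [[[0,0,1],[-88,-207,100],1],[[0,0,1],[-88,-207,100],1],[[0,0,1],[-88,-207,100],1],[[0,0,1],[-88,-207,100],1],[[0,0,1],[-88,-207,100],1],[[0,0,1],[-88,-207,100],1],[[0,0,1],[-88,-207,100],1]]}}

```text
time: 5.65
ee_pos: [0.4489, 0.0212, 0.2508]
ee_rot: [1.0, 0.021, 0.0, 0.0]
contact_force: [-0.1, -0.5, -2.0]
opening: 0.0159
gripper_force: 40.0
```

```bash
python3 - <<'E'
from h import *
m,im=snap('wrist','w2.png'); o=get_obs(); print(o['ee_pos'],o['ee_rot'],o['opening'])
np.save('w2.npy',m,allow_pickle=True)
E
```

```text
[0.44881413 0.02197548 0.25001945] [ 9.99765039e-01  2.16706669e-02 -4.67260564e-04 -1.72508675e-04] 0.015526523745244495
```

View pics/w2.png

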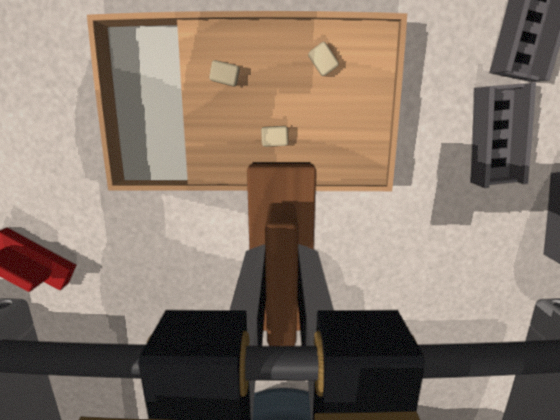

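The wrist view shows the held scraper, the board's outer corners at (89,17), (407,14), (392,190) and (109,189), and chips at (225,73), (323,58) and (275,136).

```bash
cat >> h.py <<'E'
def board(m,pts,loc,z=.038):
    A=np.array([onz(m,*p,z)[:2] for p in pts]);B=np.array(loc)/1e3
    Ac,Bc=A-A.mean(0),B-B.mean(0)
    th=np.arctan2((Bc[:,0]*Ac[:,1]-Bc[:,1]*Ac[:,0]).sum(),(Bc*Ac).sum())
    R=np.array([[np.cos(th),-np.sin(th)],[np.sin(th),np.cos(th)]]); o=A.mean(0)-R@B.mean(0)
    print('board',o.round(4),np.degrees(th).round(2),'res',((A-(B@R.T+o))*1e3).round(1).tolist()); return o,R
E
python3 - <<'E'
from h import *
m=np.load('w2.npy',allow_pickle=True).item()
o,R=board(m,[(89,17),(407,14),(392,190),(109,189)],[(97,216),(97,-126),(-97,-126),(-97,216)])
for p in [(225,73),(323,58),(275,136)]: print('chip board',(R.T@(onz(m,*p,.04)[:2]-o)*1e3).round())
W=lambda x,y:(R@np.array([x,y])/1e3+o).round(4)
for p in [(32,-94),(32,115),(-33,-94),(-33,115),(-15,0),(15,0)]: print(p,W(*p))
# held scraper: base-top far corners at z = TCP-0.031+0.02
z=get_obs()['ee_pos'][2]-.011
print([onz(m,u,v,z).round(4) for u,v in((248,168),(315,168))], 'deck edge',[ (R.T@(onz(m,*p,.03)[:2]-o)*1e3).round() for p in((180,20),(187,183))])
E
```

```text
board [0.5362 0.0172] 2.26 res [[-2.1, -1.5], [-0.8, 0.7], [1.2, 0.9], [1.8, -0.1]]
chip board [35. 69.]
chip board [ 50. -37.]
chip board [-33.  15.]
(32, -94) [ 0.5719 -0.0754]
(32, 115) [0.5637 0.1334]
(-33, -94) [ 0.5069 -0.078 ]
(-33, 115) [0.4987 0.1309]
(-15, 0) [0.5212 0.0167]
(15, 0) [0.5512 0.0178]
[array([0.4997, 0.0425, 0.239 ]), array([0.5013, 0.0043, 0.239 ])] deck edge [array([ 91., 118.]), array([-90., 122.])]
```

Emit:
{"op": "arm_command", "data": {"plan": [[[0,0,0],[30,-33,-20],1],[[0,0,0],[59,-66,-60],1],[[0,0,0],[59,-66,-105],1],[[0,0,0],[59,-66,-145],1],[[0,0,0],[59,-66,-170],1],[[0,0,0],[59,-66,-182],1],[[0,0,0],[59,-66,-188],1],[[0,0,0],[59,-66,-188],1]]}}

```text
time: 6.5
ee_pos: [0.5092, -0.0431, 0.0638]
ee_rot: [1.0, 0.023, -0.0, -0.0]
contact_force: [-1.0, 0.1, 0.8]
opening: 0.0156
gripper_force: 40.0
```

Emit:
{"op": "arm_command", "data": {"plan": [[[0,0,0],[-0.5,12,0],1],[[0,0,0],[-1,25,0],1],[[0,0,0],[-1.5,37,0],1],[[0,0,0],[-2,50,0],1],[[0,0,0],[-2.5,62,0],1],[[0,0,0],[-3,75,0],1],[[0,0,0],[-3.5,87,0],1],[[0,0,0],[-4,100,0],1]]}}

```text
time: 7.3
ee_pos: [0.5052, 0.0565, 0.0634]
ee_rot: [1.0, 0.022, 0.001, 0.001]
contact_force: [0.5, -4.9, 5.9]
opening: 0.0157
gripper_force: 40.0
```

Emit:
{"op": "arm_command", "data": {"plan": [[[0,0,0],[-0.5,12,0],1],[[0,0,0],[-1,25,0],1],[[0,0,0],[-1.5,37,0],1],[[0,0,0],[-2,50,0],1],[[0,0,0],[-2.5,62,0],1],[[0,0,0],[-3,72,0],1],[[0,0,0],[-3,79,0],1],[[0,0,0],[-3,79,0],1]]}}

```text
time: 8.1
ee_pos: [0.5019, 0.1364, 0.0634]
ee_rot: [1.0, 0.023, 0.001, -0.0]
contact_force: [-0.3, -1.0, 6.3]
opening: 0.0157
gripper_force: 40.0
```

```bash
python3 - <<'E'
from h import *
for n in('scene','side'):
    m,im=snap(n); cv2.imwrite(f'pics/{n}1.png',im)
a=cv2.resize(cv2.imread('pics/scene1.png')[150:255,200:345],(560,405),interpolation=cv2.INTER_CUBIC)
b=cv2.resize(cv2.imread('pics/side1.png')[160:290,210:345],(240,231),interpolation=cv2.INTER_CUBIC)
c=np.zeros((405,800,3),np.uint8);c[:,:560]=a;c[:231,560:]=b;cv2.imwrite('pics/c3.png',c)
E
```

```text
(no output)
```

View pics/c3.png

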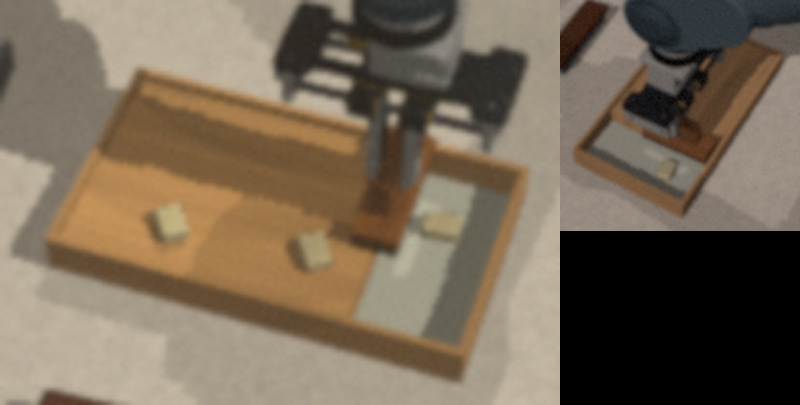

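One chip is in the trough, and two remain on the deck in the other lane at crop (170,222) and (313,250).

Emit:
{"op": "arm_command", "data": {"plan": [[[0,0,0],[0,0,30],1],[[0,0,0],[0,0,60],1],[[0,0,0],[16,-45,60],1],[[0,0,0],[31,-90,60],1],[[0,0,0],[47,-135,60],1],[[0,0,0],[63,-180,60],1],[[0,0,0],[74,-210,60],1],[[0,0,0],[74,-210,45],1]]}}

```text
time: 9.0
ee_pos: [0.5771, -0.0775, 0.1082]
ee_rot: [1.0, 0.02, 0.001, 0.0]
contact_force: [0.5, -0.3, -1.3]
opening: 0.0157
gripper_force: 40.0
```

Emit:
{"op": "arm_command", "data": {"plan": [[[0,0,0],[0,0,-25],1],[[0,0,0],[0,0,-38],1],[[0,0,0],[0,0,-44.5],1],[[0,0,0],[0,0,-44.5],1],[[0,0,0],[-0.5,12,-44.5],1],[[0,0,0],[-1,25,-44.5],1],[[0,0,0],[-1.5,37,-44.5],1],[[0,0,0],[-2,50,-44.5],1]]}}

```text
time: 9.8
ee_pos: [0.5731, -0.0235, 0.0629]
ee_rot: [1.0, 0.022, 0.0, -0.0]
contact_force: [1.1, -0.2, -1.8]
opening: 0.0156
gripper_force: 40.0
```

Emit:
{"op": "arm_command", "data": {"plan": [[[0,0,0],[-0.5,12,0],1],[[0,0,0],[-1,25,0],1],[[0,0,0],[-1.5,37,0],1],[[0,0,0],[-2,50,0],1],[[0,0,0],[-2.5,62,0],1],[[0,0,0],[-3,75,0],1],[[0,0,0],[-3.5,87,0],1],[[0,0,0],[-4,100,0],1]]}}

```text
time: 10.6
ee_pos: [0.5693, 0.0758, 0.063]
ee_rot: [1.0, 0.022, 0.0, 0.0]
contact_force: [0.5, 0.0, -0.9]
opening: 0.0156
gripper_force: 40.0
```

Emit:
{"op": "arm_command", "data": {"plan": [[[0,0,0],[-0.5,12,0],1],[[0,0,0],[-1,25,0],1],[[0,0,0],[-1.5,37,0],1],[[0,0,0],[-2,50,0],1],[[0,0,0],[-2.5,60,0],1],[[0,0,0],[-2.5,60,0],1]]}}

```text
time: 11.2
ee_pos: [0.5666, 0.1362, 0.0629]
ee_rot: [1.0, 0.023, -0.0, -0.0]
contact_force: [-0.1, -0.1, -2.3]
opening: 0.0155
gripper_force: 40.0
```

```bash
python3 - <<'E'
from h import *
for n in('scene','side'):
    m,im=snap(n); cv2.imwrite(f'pics/{n}2.png',im)
a=cv2.resize(cv2.imread('pics/scene2.png')[150:255,200:345],(560,405),interpolation=cv2.INTER_CUBIC)
b=cv2.resize(cv2.imread('pics/side2.png')[160:290,210:345],(240,231),interpolation=cv2.INTER_CUBIC)
c=np.zeros((405,800,3),np.uint8);c[:,:560]=a;c[:231,560:]=b;cv2.imwrite('pics/c4.png',c)
E
```

```text
(no output)
```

View pics/c4.png

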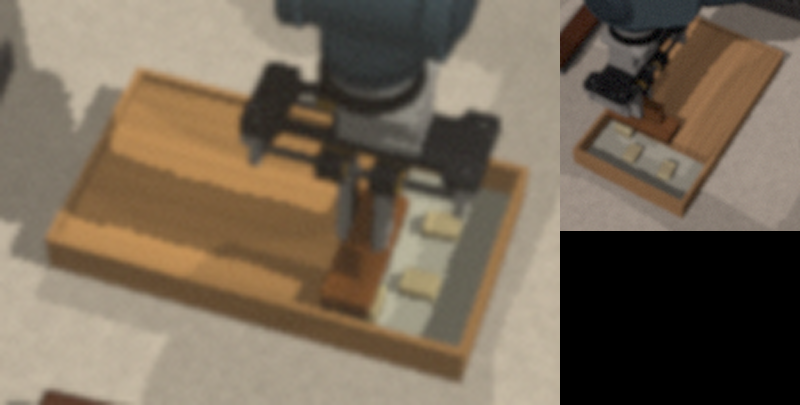

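All three chips are off the deck. One is close under the scraper's front at crop (378,303), so I push 20 mm further and then put the scraper down beyond the trough end.

Emit:
{"op": "arm_command", "data": {"plan": [[[0,0,0],[-0.5,10,0],1],[[0,0,0],[-1,20,0],1],[[0,0,0],[-1,20,0],1],[[0,0,0],[-1,20,30],1],[[0,0,0],[-1,20,60],1],[[0,0,0],[-20,60,60],1],[[0,0,0],[-40,100,60],1],[[0,0,0],[-60,140,60],1]]}}

```text
time: 12.1
ee_pos: [0.5063, 0.2759, 0.1234]
ee_rot: [1.0, 0.021, 0.0, -0.0]
contact_force: [1.0, 0.2, -2.2]
opening: 0.0153
gripper_force: 40.0
```

Emit:
{"op": "arm_command", "data": {"plan": [[[0,0,0],[-3,34,0],1],[[0,0,0],[-3,34,-40],1],[[0,0,0],[-3,34,-75],1],[[0,0,0],[-3,34,-88],1],[[0,0,0],[-3,34,-91],1],[[0,0,0],[-3,34,-91.5],1],[[0,0,0],[-3,34,-91.5],1]]}}

```text
time: 12.8
ee_pos: [0.5051, 0.309, 0.0328]
ee_rot: [1.0, 0.022, 0.001, -0.0]
contact_force: [-0.1, 0.9, -1.4]
opening: 0.0158
gripper_force: 40.0
```

Emit:
{"op": "arm_command", "data": {"plan": [[[0,0,0],[0,0,0],0.6],[[0,0,0],[0,0,0],0.5],[[0,0,0],[0,0,0],0.5],[[0,0,0],[0,0,40],0.5],[[0,0,0],[0,0,80],0.5],[[0,0,0],[-20,-30,120],0.3],[[0,0,0],[-30,-60,160],0],[[0,0,0],[-40,-110,170],0]]}}

```text
time: 13.6
ee_pos: [0.4668, 0.2048, 0.2054]
ee_rot: [1.0, 0.023, 0.004, -0.001]
contact_force: [1.3, 0.2, 0.2]
opening: 0.0676
gripper_force: 0.0
```

Emit:
{"op": "arm_command", "data": {"plan": [[[0,0,0],[-5,-200,30],0],[[0,0,0],[-5,-200,30],0],[[0,0,0],[-5,-200,30],0],[[0,0,0],[-5,-200,30],0],[[0,0,0],[-5,-200,30],0]]}}

```text
time: 14.1
ee_pos: [0.4606, -0.0004, 0.2318]
ee_rot: [1.0, 0.018, 0.002, 0.001]
contact_force: [0.2, 0.1, 0.3]
opening: 0.0944
gripper_force: 0.0
```

```bash
python3 - <<'E'
from h import *
m,im=snap('wrist','w3.png'); np.save('w3.npy',m,allow_pickle=True); print(get_obs()['ee_pos'])
E
```

```text
[0.46036257 0.00166925 0.2311393 ]
```

View pics/w3.png

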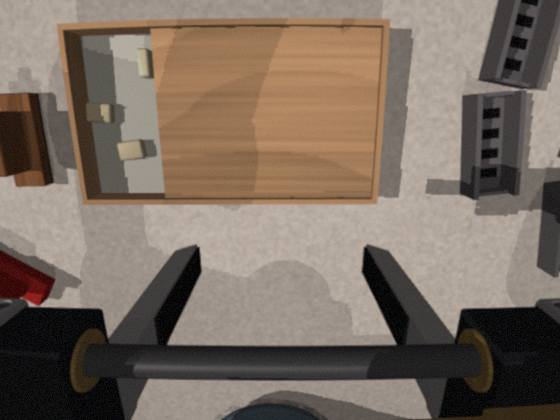

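The deck is clear, with three chips in the trough at (143,62), (98,112) and (130,150), and the scraper is standing on the ledge at the left. Next I view the trays from above.

Emit:
{"op": "arm_command", "data": {"plan": [[[0,0,-2.4],[-10,-300,50],0],[[0,0,-2.4],[-10,-300,50],0],[[0,0,-2.4],[-10,-300,50],0],[[0,0,-2.4],[-10,-300,50],0],[[0,0,-2.4],[-10,-300,50],0],[[0,0,-2.4],[-10,-300,50],0],[[0,0,-2.4],[-10,-300,50],0],[[0,0,-2.4],[-10,-300,50],0]]}}

```text
time: 14.95
ee_pos: [0.4505, -0.2953, 0.2796]
ee_rot: [1.0, 0.001, -0.0, -0.001]
contact_force: [0.4, -0.6, 1.1]
opening: 0.094
gripper_force: 0.0
```

```bash
python3 - <<'E'
from h import *
m=np.load('w3.npy',allow_pickle=True).item()
board(m,[(58,28),(389,20),(376,203),(86,205)],[(97,216),(97,-126),(-97,-126),(-97,216)])
m,im=snap('wrist','w4.png'); np.save('w4.npy',m,allow_pickle=True); print(get_obs()['ee_pos'],get_obs()['ee_rot'])
E
```

```text
board [0.5355 0.0177] 2.58 res [[-1.6, -0.9], [-0.9, 0.7], [0.8, 2.2], [1.7, -1.9]]
[ 0.45041753 -0.29430896  0.27939909] [ 9.99998425e-01  1.59691217e-03 -3.02988267e-04 -7.12766947e-04]
```

View pics/w4.png

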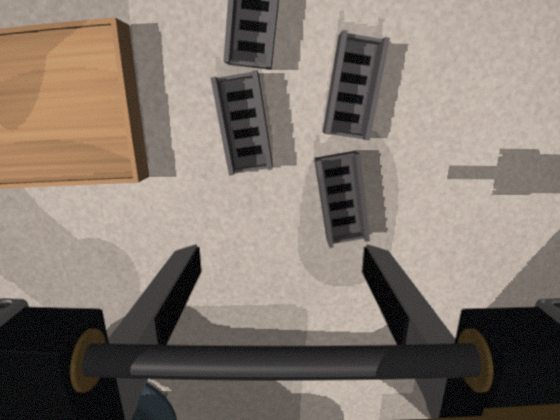

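```bash
python3 - <<'E'
from h import *
m=np.load('w4.npy',allow_pickle=True).item()
T=dict(B=[(213,78),(257,71),(272,170),(230,175)],D=[(342,32),(388,38),(369,137),(324,134)],C=[(315,157),(357,152),(369,240),(331,245)])
for k,p in T.items():
    A=np.array([onz(m,*q,.034)[:2] for q in p]); a=(A[0]+A[1]-A[2]-A[3])
    print(k,A.mean(0).round(4),'ang',np.degrees(np.arctan2(a[1],a[0])).round(1),'L',np.linalg.norm(a/2).round(3),'W',np.linalg.norm((A[0]+A[3]-A[1]-A[2])/2).round(3))
im=cv2.imread('pics/w4.png'); g=im.max(2)
k=(g<28).astype(np.uint8);k[250:]=0
N,L,S,c=cv2.connectedComponentsWithStats(k)
for i in range(1,N):
    if S[i,4]>60: print(c[i].round(),S[i,4],onz(m,*c[i],.003)[:2].round(3))
E
```

```text
B [ 0.5148 -0.2479] ang 8.0 L 0.119 W 0.054
D [ 0.5604 -0.3835] ang -7.9 L 0.116 W 0.055
C [ 0.4197 -0.3758] ang 11.8 L 0.121 W 0.052
[254.   4.] 220 [ 0.658 -0.261]
[252.  26.] 205 [ 0.634 -0.258]
[250.  46.] 200 [ 0.61  -0.255]
[356.  58.] 201 [ 0.596 -0.389]
[353.  78.] 195 [ 0.572 -0.385]
[238.  95.] 178 [ 0.551 -0.239]
[349.  98.] 185 [ 0.549 -0.382]
[242. 114.] 175 [ 0.527 -0.243]
[346. 117.] 186 [ 0.525 -0.379]
[245. 133.] 176 [ 0.504 -0.247]
[248. 151.] 169 [ 0.48  -0.251]
[336. 171.] 167 [ 0.452 -0.369]
[338. 188.] 167 [ 0.428 -0.374]
[340. 205.] 158 [ 0.405 -0.378]
[343. 221.] 152 [ 0.381 -0.382]
```

Emit:
{"op": "arm_command", "data": {"plan": [[[0,0,4.5],[32,24,-20],0],[[0,0,9],[64.6,48,-50],0],[[0,0,9],[64.6,48,-95],0],[[0,0,9],[64.6,48,-140],0],[[0,0,9],[64.6,48,-185],0],[[0,0,9],[64.6,48,-225],0],[[0,0,9],[64.6,48,-255],0],[[0,0,9],[64.6,48,-271],0]]}}

```text
time: 15.8
ee_pos: [0.513, -0.2439, 0.0059]
ee_rot: [0.997, 0.081, -0.002, -0.002]
contact_force: [-1.1, 0.4, 0.5]
opening: 0.0939
gripper_force: 0.0
```

Emit:
{"op": "arm_command", "data": {"plan": [[[0,0,0],[0,0,0],0],[[0,0,0],[0,0,0],1],[[0,0,0],[0,0,0],1],[[0,0,0],[0,0,0],1],[[0,0,0],[0,0,0],1],[[0,0,0],[0,0,0],1],[[0,0,0],[0,0,0],1],[[0,0,0],[0,0,0],1]], "newtons": 25}}

```text
time: 16.6
ee_pos: [0.5148, -0.248, 0.0096]
ee_rot: [0.997, 0.079, 0.0, 0.0]
contact_force: [-1.1, 0.9, 5.0]
opening: 0.0561
gripper_force: 25.0
```

Emit:
{"op": "arm_command", "data": {"plan": [[[0,0,0],[0,0,15],1],[[0,0,0],[0,0,50],1],[[0,0,0],[0,0,90],1],[[0,0,-1.5],[1,40,100],1],[[0,0,-3],[2,85,100],1],[[0,0,-4.5],[3,130,100],1],[[0,0,-6],[4,175,100],1],[[0,0,-6.6],[5,220,100],1]]}}

```text
time: 17.4
ee_pos: [0.5193, -0.0261, 0.1098]
ee_rot: [1.0, 0.021, 0.0, 0.0]
contact_force: [1.2, 0.3, -0.8]
opening: 0.0557
gripper_force: 25.0
```

Emit:
{"op": "arm_command", "data": {"plan": [[[0,0,0],[1.5,30,0],1],[[0,0,0],[1.5,43.5,-5],1],[[0,0,0],[1.5,43.5,-35],1],[[0,0,0],[1.5,43.5,-58],1],[[0,0,0],[1.5,43.5,-67],1],[[0,0,0],[1.5,43.5,-69.5],1],[[0,0,0],[1.5,43.5,-69.5],1]]}}

```text
time: 18.1
ee_pos: [0.5215, 0.0151, 0.04]
ee_rot: [1.0, 0.022, 0.0, 0.0]
contact_force: [0.2, -1.3, 0.4]
opening: 0.0553
gripper_force: 25.0
```

Emit:
{"op": "arm_command", "data": {"plan": [[[0,0,0],[0,0,0],0.2],[[0,0,0],[0,0,0],0],[[0,0,0],[0,0,0],0],[[0,0,0],[0,0,40],0],[[0,0,0],[0,0,85],0],[[0,0,0],[-30,-20,130],0],[[0,0,0],[-60,-20,175],0],[[0,0,0],[-70,-20,210],0]]}}

```text
time: 18.9
ee_pos: [0.4492, -0.0044, 0.2508]
ee_rot: [1.0, 0.022, -0.0, -0.0]
contact_force: [1.0, -0.7, 0.0]
opening: 0.0938
gripper_force: 0.0
```

```bash
python3 - <<'E'
from h import *
m,im=snap('wrist','w5.png'); np.save('w5.npy',m,allow_pickle=True); o=get_obs();print(o['ee_pos'],o['ee_rot'])
g=im.max(2); k=(g<28).astype(np.uint8);k[270:]=0
N,L,S,c=cv2.connectedComponentsWithStats(k)
for i in range(1,N):
    if S[i,4]>60: print(c[i].round(),S[i,4],onz(m,*c[i],.033)[:2].round(3))
E
```

```text
[ 0.45207444 -0.00509371  0.25964015] [0.99974025 0.02182708 0.00625737 0.00196167]
[514.  14.] 138 [ 0.648 -0.251]
[509.  36.] 137 [ 0.626 -0.249]
[503.  57.] 134 [ 0.604 -0.246]
[265.  84.] 261 [0.558 0.019]
[266. 107.] 247 [0.534 0.017]
[266. 129.] 238 [0.51  0.016]
[266. 150.] 226 [0.486 0.015]
[194. 262.] 193 [0.339 0.104]
[369. 262.] 188 [ 0.348 -0.122]
```

View pics/w5.png

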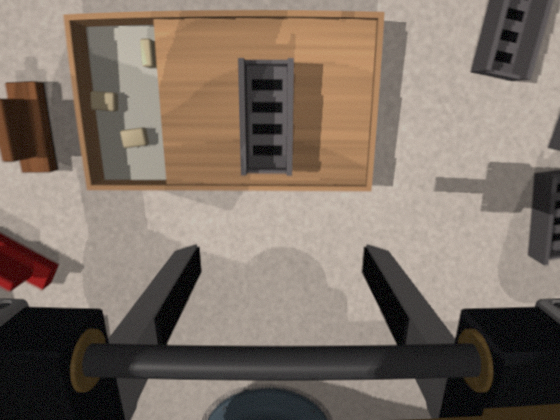

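Tray 1 sits on the deck at pixel (266,117), straight and where I wanted it. Next is the far tray (A).

Emit:
{"op": "arm_command", "data": {"plan": [[[0,0,-2],[28,-36,0],0],[[0,0,-4],[56,-72,0],0],[[0,0,-6],[84,-108,0],0],[[0,0,-8],[112,-144,0],0],[[0,0,-9.6],[140,-180,0],0],[[0,0,-9.6],[168,-217,-20],0],[[0,0,-9.6],[194.5,-255,-40],0],[[0,0,-9.6],[194.5,-255,-80],0]]}}

```text
time: 19.75
ee_pos: [0.6491, -0.2649, 0.1716]
ee_rot: [0.998, -0.064, 0.004, 0.002]
contact_force: [-0.7, 0.5, -0.3]
opening: 0.0942
gripper_force: 0.0
```

```bash
python3 - <<'E'
from h import *
m,im=snap('wrist','w6.png'); o=get_obs();print(o['ee_pos'],o['ee_rot'])
g=im.max(2); k=(g<28).astype(np.uint8);k[270:]=0
N,L,S,c=cv2.connectedComponentsWithStats(k)
for i in range(1,N):
    if S[i,4]>60: print(c[i].round(),S[i,4],onz(m,*c[i],.003)[:2].round(3))
E
```

```text
[ 0.6434159  -0.26019452  0.16075541] [ 0.99799948 -0.06305405 -0.00412222 -0.00205868]
[ 33. 107.] 74 [ 0.771 -0.025]
[276. 163.] 280 [ 0.681 -0.264]
[276. 185.] 275 [ 0.657 -0.261]
[276. 207.] 253 [ 0.633 -0.258]
[401. 225.] 193 [ 0.596 -0.391]
[277. 229.] 254 [ 0.609 -0.256]
[399. 246.] 176 [ 0.572 -0.388]
[194. 262.] 195 [ 0.582 -0.157]
[369. 262.] 188 [ 0.556 -0.354]
```

Emit:
{"op": "arm_command", "data": {"plan": [[[0,0,0],[-0.5,0,-40],0],[[0,0,0],[-0.5,0,-80],0],[[0,0,0],[-0.5,0,-120],0],[[0,0,0],[-0.5,0,-150],0],[[0,0,0],[-0.5,0,-161],0],[[0,0,0],[-0.5,0,-161],0],[[0,0,0],[-0.5,0,-161],0],[[0,0,0],[-0.5,0,-161],1]]}}

```text
time: 20.6
ee_pos: [0.6467, -0.2602, 0.0114]
ee_rot: [0.998, -0.062, 0.002, 0.001]
contact_force: [-0.4, 0.4, -0.0]
opening: 0.0889
gripper_force: 0.0
```

Emit:
{"op": "arm_command", "data": {"plan": [[[0,0,0],[0,0,0],1],[[0,0,0],[0,0,0],1],[[0,0,0],[0,0,0],1],[[0,0,0],[0,0,0],1],[[0,0,0],[0,0,0],1],[[0,0,0],[0,0,0],1],[[0,0,0],[0,0,0],1]], "newtons": 25}}

```text
time: 21.3
ee_pos: [0.6451, -0.2595, 0.0087]
ee_rot: [0.998, -0.062, 0.0, 0.0]
contact_force: [-0.7, -0.8, 2.0]
opening: 0.0562
gripper_force: 25.0
```

Emit:
{"op": "arm_command", "data": {"plan": [[[0,0,0],[0,0,15],1],[[0,0,0],[0,0,50],1],[[0,0,0],[0,0,90],1],[[0,0,3],[-10,35,120],1],[[0,0,5],[-25,75,130],1],[[0,0,7],[-40,115,130],1],[[0,0,9.6],[-55,155,130],1],[[0,0,9.6],[-70,195,130],1]]}}

```text
time: 22.1
ee_pos: [0.5742, -0.0626, 0.1394]
ee_rot: [1.0, 0.022, 0.0, -0.0]
contact_force: [1.5, 0.5, -1.4]
opening: 0.0558
gripper_force: 25.0
```

Emit:
{"op": "arm_command", "data": {"plan": [[[0,0,0],[-20,35,0],1],[[0,0,0],[-20,60,0],1],[[0,0,0],[-20,75,0],1],[[0,0,0],[-20,75,0],1],[[0,0,0],[-20,75,0],1]]}}

```text
time: 22.6
ee_pos: [0.5555, 0.0102, 0.1389]
ee_rot: [1.0, 0.022, 0.0, 0.0]
contact_force: [-0.6, -0.3, -2.3]
opening: 0.056
gripper_force: 25.0
```

Emit:
{"op": "arm_command", "data": {"plan": [[[0,0,0],[-4,6.5,0],1],[[0,0,0],[-4,6.5,0],1],[[0,0,0],[-4,6.5,-30],1],[[0,0,0],[-4,6.5,-52],1],[[0,0,0],[-4,6.5,-60],1],[[0,0,0],[-4,6.5,-64],1],[[0,0,0],[-4,6.5,-65.5],1],[[0,0,0],[-4,6.5,-65.5],1]]}}

```text
time: 23.4
ee_pos: [0.5518, 0.017, 0.074]
ee_rot: [1.0, 0.022, 0.001, 0.0]
contact_force: [-0.7, -0.2, -0.5]
opening: 0.0559
gripper_force: 25.0
```

Emit:
{"op": "arm_command", "data": {"plan": [[[0,0,0],[0,0,0],1],[[0,0,0],[0,0,0],0.2],[[0,0,0],[0,0,0],0],[[0,0,0],[0,0,0],0],[[0,0,0],[0,0,40],0],[[0,0,0],[0,0,85],0],[[0,0,0],[-50,-10,130],0],[[0,0,0],[-100,-20,170],0]]}}

```text
time: 24.2
ee_pos: [0.4758, 0.0021, 0.2245]
ee_rot: [1.0, 0.022, 0.001, 0.0]
contact_force: [-0.3, 0.3, -0.0]
opening: 0.094
gripper_force: 0.0
```

Emit:
{"op": "arm_command", "data": {"plan": [[[0,0,0],[0,0,0],0],[[0,0,0],[0,0,0],0],[[0,0,0],[0,0,0],0]]}}

```text
time: 24.5
ee_pos: [0.4759, 0.0024, 0.2211]
ee_rot: [1.0, 0.022, -0.001, -0.0]
contact_force: [0.7, -0.0, 0.0]
opening: 0.0939
gripper_force: 0.0
```

```bash
python3 - <<'E'
from h import *
m,im=snap('wrist','w7.png'); np.save('w7.npy',m,allow_pickle=True); o=get_obs();print(o['ee_pos'],o['ee_rot'])
g=im.max(2); k=(g<28).astype(np.uint8);k[270:]=0
N,L,S,c=cv2.connectedComponentsWithStats(k)
for i in range(1,N):
    if S[i,4]>60: print(c[i].round(),S[i,4],onz(m,*c[i],.067)[:2].round(3))
E
```

```text
[0.47583822 0.00247326 0.2206326 ] [ 9.99755922e-01  2.20277179e-02 -1.62899240e-03 -4.70981472e-04]
[267.  76.] 397 [0.589 0.021]
[268. 103.] 363 [0.564 0.019]
[268. 129.] 349 [0.54  0.018]
[269. 154.] 335 [0.516 0.017]
[194. 262.] 191 [0.396 0.095]
[369. 262.] 183 [ 0.405 -0.096]
```

View pics/w7.png

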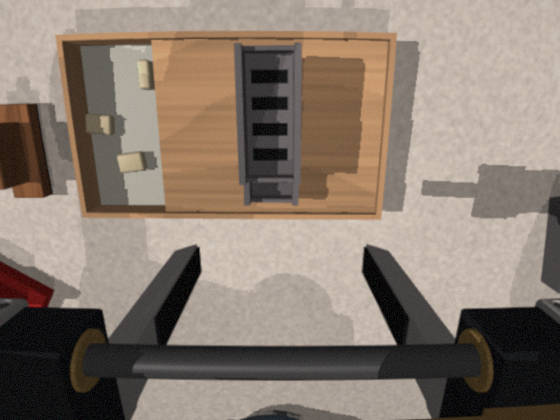

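Tray 2 rests on tray 1's lips, shifted 30 mm. Next is tray 3, the one at D.

Emit:
{"op": "arm_command", "data": {"plan": [[[0,0,-2],[10,-48,0],0],[[0,0,-4],[21,-96,0],0],[[0,0,-6],[32,-144,0],0],[[0,0,-8],[43,-192,0],0],[[0,0,-10.5],[54,-240,0],0],[[0,0,-10.5],[65,-288,0],0],[[0,0,-10.5],[75,-336,0],0],[[0,0,-10.5],[84.5,-384,0],0]]}}

```text
time: 25.35
ee_pos: [0.5609, -0.3834, 0.2191]
ee_rot: [0.998, -0.07, -0.002, -0.001]
contact_force: [0.9, -0.1, 0.1]
opening: 0.0942
gripper_force: 0.0
```

Emit:
{"op": "arm_command", "data": {"plan": [[[0,0,0],[0,-3,-45],0],[[0,0,0],[0,-3,-90],0],[[0,0,0],[0,-3,-135],0],[[0,0,0],[0,-3,-175],0],[[0,0,0],[0,-3,-200],0],[[0,0,0],[0,-3,-213],0],[[0,0,0],[0,-3,-213],0],[[0,0,0],[0,-3,-213],0]]}}

```text
time: 26.15
ee_pos: [0.5613, -0.3852, 0.0098]
ee_rot: [0.998, -0.07, 0.0, 0.0]
contact_force: [-0.1, -0.3, 0.6]
opening: 0.0938
gripper_force: 0.0
```

Emit:
{"op": "arm_command", "data": {"plan": [[[0,0,0],[0,0,0],1],[[0,0,0],[0,0,0],1],[[0,0,0],[0,0,0],1],[[0,0,0],[0,0,0],1],[[0,0,0],[0,0,0],1],[[0,0,0],[0,0,0],1],[[0,0,0],[0,0,0],1]]}}

```text
time: 26.85
ee_pos: [0.5607, -0.3849, 0.0098]
ee_rot: [0.998, -0.07, 0.0, 0.0]
contact_force: [0.0, -0.4, 2.0]
opening: 0.056
gripper_force: 25.0
```

Emit:
{"op": "arm_command", "data": {"plan": [[[0,0,0],[0,0,15],1],[[0,0,0],[0,0,50],1],[[0,0,0],[0,0,95],1],[[0,0,3],[-4,45,110],1],[[0,0,5],[-8,85,135],1],[[0,0,7],[-12,125,160],1],[[0,0,9],[-16,170,165],1],[[0,0,10.5],[-20,215,165],1]]}}

```text
time: 27.65
ee_pos: [0.5411, -0.1687, 0.1772]
ee_rot: [1.0, 0.022, 0.002, 0.001]
contact_force: [1.5, 0.6, -1.5]
opening: 0.0557
gripper_force: 25.0
```

Emit:
{"op": "arm_command", "data": {"plan": [[[0,0,0],[-5,45,0],1],[[0,0,0],[-9,90,0],1],[[0,0,0],[-13,130,0],1],[[0,0,0],[-17,165,0],1],[[0,0,0],[-19,180,0],1],[[0,0,0],[-19,185,0],1],[[0,0,0],[-19,185,0],1],[[0,0,0],[-19,185,0],1]]}}

```text
time: 28.45
ee_pos: [0.5219, 0.0141, 0.1746]
ee_rot: [1.0, 0.021, 0.0, 0.0]
contact_force: [-0.1, -0.1, -0.1]
opening: 0.0554
gripper_force: 25.0
```

Emit:
{"op": "arm_command", "data": {"plan": [[[0,0,0],[0,2,0],1],[[0,0,0],[0,2,-25],1],[[0,0,0],[0,2,-48],1],[[0,0,0],[0,2,-58],1],[[0,0,0],[0,2,-63],1],[[0,0,0],[0,2,-66],1],[[0,0,0],[0,2,-66.5],1],[[0,0,0],[0,2,-66.5],1]]}}

```text
time: 29.25
ee_pos: [0.5223, 0.0171, 0.1088]
ee_rot: [1.0, 0.022, 0.001, 0.0]
contact_force: [0.1, 0.4, -1.1]
opening: 0.0557
gripper_force: 25.0
```

Emit:
{"op": "arm_command", "data": {"plan": [[[0,0,0],[0,0,0],1],[[0,0,0],[0,0,0],0.2],[[0,0,0],[0,0,0],0],[[0,0,0],[0,0,0],0],[[0,0,0],[0,0,35],0],[[0,0,0],[0,0,80],0],[[0,0,0],[-35,-10,110],0],[[0,0,0],[-70,-20,145],0]]}}

```text
time: 30.05
ee_pos: [0.4511, -0.0027, 0.2538]
ee_rot: [1.0, 0.022, -0.0, -0.0]
contact_force: [0.2, -0.3, 0.6]
opening: 0.0941
gripper_force: 0.0
```

Emit:
{"op": "arm_command", "data": {"plan": [[[0,0,0],[0,0,0],0],[[0,0,0],[0,0,0],0],[[0,0,0],[0,0,0],0]]}}

```text
time: 30.35
ee_pos: [0.4517, -0.0025, 0.2513]
ee_rot: [1.0, 0.022, -0.001, -0.0]
contact_force: [-0.5, -0.7, 0.2]
opening: 0.0942
gripper_force: 0.0
```

```bash
python3 - <<'E'
from h import *
m,im=snap('wrist','w8.png'); np.save('w8.npy',m,allow_pickle=True); o=get_obs();print(o['ee_pos'],o['ee_rot'])
g=im.max(2); k=(g<28).astype(np.uint8);k[270:]=0
N,L,S,c=cv2.connectedComponentsWithStats(k)
for i in range(1,N):
    if S[i,4]>60: print(c[i].round(),S[i,4],onz(m,*c[i],.101)[:2].round(3))
E
```

```text
[ 0.45160637 -0.00240985  0.25086005] [ 9.99755710e-01  2.20384517e-02 -1.60807824e-03 -4.91478676e-04]
[265.  49.] 98 [0.587 0.018]
[262.  83.] 407 [0.558 0.02 ]
[262. 110.] 381 [0.534 0.019]
[263. 136.] 353 [0.51  0.018]
[263. 161.] 337 [0.485 0.017]
[194. 262.] 192 [0.374 0.089]
[369. 262.] 183 [ 0.382 -0.1  ]
```

View pics/w8.png

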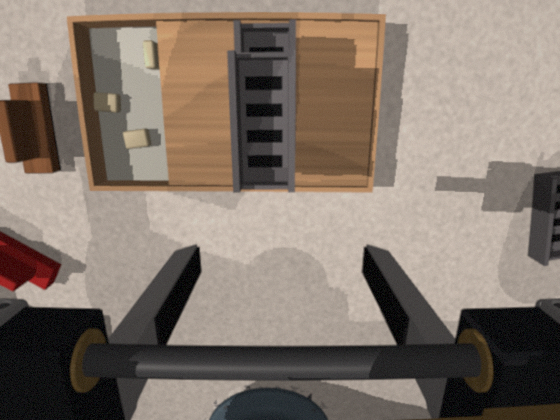

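Tray 3 sits straight above tray 1. Now the last tray, C.

Emit:
{"op": "arm_command", "data": {"plan": [[[0,0,2],[-4,-48,0],0],[[0,0,4],[-8,-96,0],0],[[0,0,6],[-12,-144,0],0],[[0,0,8.5],[-16,-192,0],0],[[0,0,8.5],[-20,-240,0],0],[[0,0,8.5],[-25,-288,0],0],[[0,0,8.5],[-30,-335,0],0],[[0,0,8.5],[-34,-373.5,0],0]]}}

```text
time: 31.2
ee_pos: [0.4173, -0.3782, 0.25]
ee_rot: [0.995, 0.096, -0.001, -0.002]
contact_force: [0.0, -0.2, 0.5]
opening: 0.0942
gripper_force: 0.0
```

Emit:
{"op": "arm_command", "data": {"plan": [[[0,0,0],[0,0,-45],0],[[0,0,0],[0,0,-90],0],[[0,0,0],[0,0,-135],0],[[0,0,0],[0,0,-180],0],[[0,0,0],[0,0,-215],0],[[0,0,0],[0,0,-235],0],[[0,0,0],[0,0,-242.5],0],[[0,0,0],[0,0,-242.5],0]]}}

```text
time: 32.0
ee_pos: [0.4173, -0.3749, 0.0078]
ee_rot: [0.995, 0.096, -0.001, -0.002]
contact_force: [-0.6, -0.2, 0.5]
opening: 0.0938
gripper_force: 0.0
```

Emit:
{"op": "arm_command", "data": {"plan": [[[0,0,0],[0,0,0],1],[[0,0,0],[0,0,0],1],[[0,0,0],[0,0,0],1],[[0,0,0],[0,0,0],1],[[0,0,0],[0,0,0],1],[[0,0,0],[0,0,0],1],[[0,0,0],[0,0,0],1],[[0,0,0],[0,0,0],1]]}}

```text
time: 32.8
ee_pos: [0.4181, -0.3764, 0.0106]
ee_rot: [0.995, 0.096, 0.0, 0.0]
contact_force: [-2.1, 1.1, 4.5]
opening: 0.0555
gripper_force: 25.0
```

Emit:
{"op": "arm_command", "data": {"plan": [[[0,0,0],[0,0,15],1],[[0,0,0],[0,0,50],1],[[0,0,0],[0,0,95],1],[[0,0,0],[0,0,140],1],[[0,0,-2],[10,30,175],1],[[0,0,-4],[25,65,200],1],[[0,0,-6],[40,105,200],1],[[0,0,-8.5],[60,145,200],1]]}}

```text
time: 33.6
ee_pos: [0.4783, -0.23, 0.212]
ee_rot: [1.0, 0.021, 0.001, 0.001]
contact_force: [1.0, -0.6, -2.8]
opening: 0.0558
gripper_force: 25.0
```

Emit:
{"op": "arm_command", "data": {"plan": [[[0,0,0],[15,45,0],1],[[0,0,0],[30,90,0],1],[[0,0,0],[45,135,0],1],[[0,0,0],[60,180,0],1],[[0,0,0],[70,220,0],1],[[0,0,0],[74,244,0],1],[[0,0,0],[74,247,0],1],[[0,0,0],[74,247,0],1]]}}

```text
time: 34.4
ee_pos: [0.5516, 0.0161, 0.2102]
ee_rot: [1.0, 0.023, -0.0, 0.0]
contact_force: [0.7, 0.1, -1.5]
opening: 0.0561
gripper_force: 25.0
```

Emit:
{"op": "arm_command", "data": {"plan": [[[0,0,0],[0,0,0],1],[[0,0,0],[0,0,0],1],[[0,0,0],[0,0,0],1]]}}

```text
time: 34.7
ee_pos: [0.5519, 0.0147, 0.2102]
ee_rot: [1.0, 0.021, 0.0, 0.0]
contact_force: [-0.3, 0.3, -2.3]
opening: 0.0558
gripper_force: 25.0
```

Emit:
{"op": "arm_command", "data": {"plan": [[[0,0,0],[0,2.5,0],1],[[0,0,0],[0,2.5,-25],1],[[0,0,0],[0,2.5,-48],1],[[0,0,0],[0,2.5,-58],1],[[0,0,0],[0,2.5,-63],1],[[0,0,0],[0,2.5,-66],1],[[0,0,0],[0,2.5,-67],1],[[0,0,0],[0,2.5,-67],1]]}}

```text
time: 35.5
ee_pos: [0.5525, 0.0182, 0.1439]
ee_rot: [1.0, 0.022, 0.001, 0.0]
contact_force: [0.2, -0.9, -0.9]
opening: 0.0558
gripper_force: 25.0
```

Emit:
{"op": "arm_command", "data": {"plan": [[[0,0,0],[0,0,0],1],[[0,0,0],[0,0,0],0.2],[[0,0,0],[0,0,0],0],[[0,0,0],[0,0,0],0],[[0,0,0],[0,0,35],0],[[0,0,0],[0,0,80],0],[[0,0,0],[-40,-10,110],0],[[0,0,0],[-80,-20,135],0]]}}

```text
time: 36.3
ee_pos: [0.4718, -0.0019, 0.2804]
ee_rot: [1.0, 0.022, 0.001, 0.0]
contact_force: [0.0, -0.4, 1.2]
opening: 0.0937
gripper_force: 0.0
```

Emit:
{"op": "arm_command", "data": {"plan": [[[0,0,0],[-30,-40,0],0],[[0,0,0],[-40,-80,0],0],[[0,0,0],[-40,-120,0],0],[[0,0,0],[-40,-120,0],0],[[0,0,0],[-40,-120,0],0]]}}

```text
time: 36.8
ee_pos: [0.4318, -0.122, 0.2782]
ee_rot: [1.0, 0.021, 0.0, -0.0]
contact_force: [0.8, 0.1, -1.2]
opening: 0.0938
gripper_force: 0.0
```

```bash
python3 - <<'E'
from h import *
im={n:snap(n)[1] for n in('scene','side','wrist')}
c=np.zeros((600,800,3),np.uint8)
c[:360,:480]=cv2.resize(im['scene'][130:280,150:350],(480,360),interpolation=cv2.INTER_CUBIC)
c[:360,480:]=cv2.resize(im['side'][120:290,200:351],(320,360),interpolation=cv2.INTER_CUBIC)
c[360:,:427]=cv2.resize(im['wrist'][:315],(427,240)); c[360:,430:750]=cv2.resize(im['scene'],(320,240))
cv2.imwrite('pics/end.png',c); print(get_obs()['ee_pos'])
E
```

```text
[ 0.43211297 -0.12063926  0.27808437]
```

View pics/end.png

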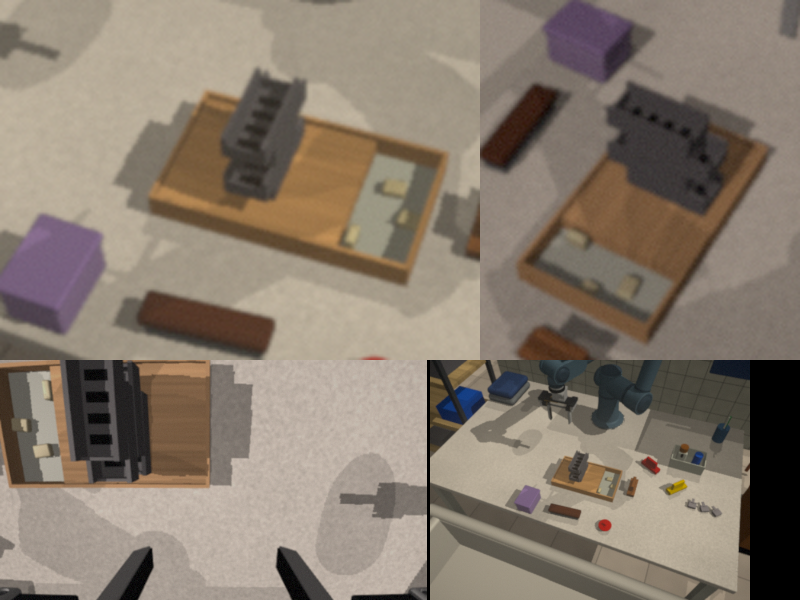

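The four trays are stacked with alternating shifts on the deck at crop (265,130). The three chips are in the trough, the scraper is on the ledge, and the bystanders haven't moved. Handing in.

```bash
python3 -c "
from station import close_job
print(close_job())"
```

```text
the job is handed in; nothing more can be done
None
```

The job is handed in: all three soap pieces found are in the trough, the scraper is back on the ledge just past the trough end, and all four grey trays are stacked on the deck with alternating 3 cm shifts; the closing images show the stopper, container and brush where they were.

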